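Release and push back the filter cover of the sealing station's air filter box

ROBOT

A 7-joint arm with a two-finger parallel gripper is mounted at the origin on the work surface; the furniture and walls round the work are solid. World frame = base frame: x ahead of the robot, y to its left, z up, the work surface at z = 0. Lengths are in m, angles in rad, forces in N, time in s.
With the tool pointing down it reaches from about 0.425 to 0.925 m from the base axis. Payload 6.8 kg.
Tool frame: the origin (TCP) lies at the very end of the fingers, on their centre line; the grasp point (between the pads) lies 19 mm behind it; z points along the fingers, y is the line along which they close (so a half turn about z gives the same grasp; the last joint's range is limited). The gripper opens to 85 mm and grips with 20 to 120 N. Pads are 22 mm wide; open, the fingers measure 114 mm over their backs; the gripper's body (76 mm by 85 mm) begins 54 mm behind the grasp point. The pads swing forward as they close: fully open they stand 13 mm farther back than shut.
Start: joints at [1.111, 0.477, 0.022, 1.555, -0.011, 1.109, -0.083], TCP at [0.233, -0.634, 0.231] pointing down, gripper open.
Joint ranges: [-2.96, 2.96], [-0.34, 2.1], [-1.41, 1.46], [0.24, 2.44], [-1.37, 4.51], [0.17, 1.92], [-2.96, 2.96]. Speed limits (rad/s): [2.39, 2.39, 3.14, 3.14, 3.14, 3.14, 3.14].

INTERFACE

Orientations are given as [roll, pitch, yaw] about the fixed x, y, z axes, in that order (R = Rz(yaw) Ry(pitch) Rx(roll)).
In Python, from station import bot gives the robot as it stands. The module is installed in compiled form; this text tells all that it offers.
- The arm moves only by the tool jog_arm, never from a script. Its argument "series" is a list of rows, each an object with "travel": the shift along the tool's x, y, z in m, a list of three; "delta_rot": the turn, a rotation vector about the tool's x, y, z in rad, a list of three. In form: [{"travel": [dx, dy, dz], "delta_rot": [ax, ay, az]}, ...]. A call has 1 to 10 rows; each row is the pose to reach, as a shift and turn from the pose commanded when the call began, along the tool's axes at that moment; what a row does not reach only later rows make up. A row lasts 1/12 s, in which the tool goes at most 41.7 mm and 7.16 degrees, less where a joint would pass 70% of its speed; a pose out of reach is approached as far as the arm can. A call with a gripper value outside its range is refused whole. "hand" is the opening, from 0 (shut) to 1 (fully open), set as the call begins (left out, the last holds). The fingers move at their own pace and stop on an object; the grip force is fixed at half the most. Time passes only in rows, so rows that repeat a pose let the fingers close. It gives the time, the measured TCP pose, the force, the opening and the grip force at its end, in the units of the state.
- bot.sense(): the state, without advancing time (a new reading comes with each control period).
- bot.get_image(name): name is "scene" or "side" or "wrist"; returns the picture (480x640x3 uint8, red, green, blue); there is no depth.
- bot.camera_model(name): a dict with "intrinsics" (3x3 intrinsics, pixels), "xyz" and "rotation" of the camera in the world; the wrist camera has in their place "mount" (4x4, takes a point from camera to tool coordinates, whose origin is the TCP and whose axes are the flange's). Camera axes: x right, y down, z forward; pixel columns grow to the right and rows downward; lengths in m; the calibration is good to about 2 mm. A picture is of the moment at which its call begins: read the wrist's pose just before it. camera_model takes no time and is no camera call.
- bot.close_job(): hands the job in; it is judged then, once.
The state is a dict: "clock": time; "joint_pos": joint angles; "joint_vel": joint speeds; "tau": joint torques, N m; "ee_pos": TCP position; "ee_rot": TCP orientation; "force": force on the tool from outside, world axes, zero at the start; "torque": the same for the moment, N m; "width": finger opening in m; "grip_force": force on a finger pad.
Only numpy, scipy, OpenCV 4.12 (cv2) and the standard library are available. Lean on these libraries where they do the work, as an engineer would, in place of code of your own. Each camera call takes 0.05 s, during which the arm holds its last target. There are 200 camera calls.

TASK

The intake filter has to be inspected: press the orange snap tab fully in so that it releases the blue cover, then push the cover along its guides onto the parking ledge, until the filter underneath is completely uncovered. Only press and push with the fingertips: never lift or tip the cover, and leave the things standing round the box where they are. At the end let go of everything, with the cover lying flat on the ledge.

Things in the scene. Friction and masses are not known exactly. Their poses are not given: they have to be found in the camera images.
- filter_box: Grey air filter box, fixed, 260 x 116 x 57 mm high (x -66 to +194 mm). Origin on the table under the centre of the seat, a 90 x 90 mm opening with the filter; z up, +x from the seat to the parking ledge, the way the cover goes. Runners 49 mm above the table carry the cover; ledge deck 45 mm; guides, back wall and end stop 57 mm. Cover travel: 130 mm to the stop; filter uncovered from 103 mm
- tab_top (a point): Centre of the top face of the orange snap tab, 44 mm (box x) by 32 mm (box y), in the ledge just in front of the cover (2 mm gap), 82 mm from the box origin along box +x, on the centre line. Top 55 mm above the table when out, 45 mm (flush with the ledge deck) when fully in; the cover's top face beside it is at 57 mm
- snap_tab (a joint): Travel of the tab straight down, in m: 0 = out (blocks the cover), 0.010 = fully in (the cover passes over it with 4 mm to spare). It moves against about 4 N, stays where it is left and does not spring back
- filter_cover: Loose blue cover, about 0.2 kg: plate 116 (x) x 100 (y) x 8 mm, origin at the centre of its underside, 49 mm above the table. At the start it lies over the box origin, axes parallel to the box's; 2 mm of play to each side guide. Along its rear (-x) edge stands a rib, 12 mm thick, 74 mm wide, from x = -56 to -44 mm, top 85 mm above the table
- rib_back (a point): Centre of the rear face of the cover's rib, the face to push on, 71 mm above the table; the face looks to -x of the cover and is 74 mm wide; it is clear from 57 to 85 mm above the table
- date_stamp: Date stamp, black and grey, 30 x 42 x 88 mm, upright beside the box; origin under its centre; leave it alone
- tape_roll: Roll of brown tape, 101 mm across, 48 mm high, beside the ledge; origin under its centre; leave it alone
- calib_weight: Brass weight, 29 mm across, 48 mm high, beside the ledge; origin under its centre; leave it alone
- thermometer: White probe thermometer, 30 x 169 x 18 mm, lying along the box; origin under its centre, long axis its y; leave it alone
Mind the look-alikes: they are no part of the job. Several things have the shape of the filter_cover; the one meant has the colours described above.

How it is judged:
On the way, in this order (a step that is already met when the one before it is completed fails the run):
1. the tab is pressed in while the cover is still on its seat (value of joint snap_tab above 0.008 m and x of filter_cover in the frame of filter_box below 0.008 m), for 0.1 s.
2. the cover has been pushed along until the filter is uncovered (x of filter_cover in the frame of filter_box above 0.1 m and z of filter_cover in the frame of filter_box below 0.054 m), for 0.1 s.
At the end, for the whole second after the job is handed in: The cover's centre lies 100 to 134 mm from the box origin towards the end stop, so the filter opening is uncovered to within 3 mm; the cover rests flat on the runners (height within 3 mm, tilt under 0.05, in line within 0.08 rad), at rest; the tab is in by more than 7.5 mm (x of filter_cover in the frame of filter_box between 0.1 and 0.134 m and z of filter_cover in the frame of filter_box between 0.046 and 0.052 m and angle between filter_cover's own z axis and vertical below 0.05 rad and angle between the x axis of filter_cover and the x axis of filter_box, either way round below 0.08 rad and linear speed of filter_cover below 0.01 m/s and value of joint snap_tab above 0.0075 m); the robot touches nothing.
It fails at once if the cover is lifted more than 10 mm off its runners or tipped by more than 0.15 rad (z of filter_cover in the frame of filter_box above 0.059 m or angle between filter_cover's own z axis and vertical above 0.15 rad).
It fails at once if the date stamp is shifted by more than 15 mm (distance of date_stamp from where it was at the start of the episode above 0.015 m).
It fails at once if the tape roll is shifted by more than 15 mm (distance of tape_roll from where it was at the start of the episode above 0.015 m).
It fails at once if the brass weight is shifted by more than 15 mm (distance of calib_weight from where it was at the start of the episode above 0.015 m).
It fails at once if the thermometer is shifted by more than 15 mm (distance of thermometer from where it was at the start of the episode above 0.015 m).
It also fails if it takes over 42 s, if anything falls off the work surface, if the arm or the gripper's body presses on something with over 40 N, if the wrist force passes 120 N, or if a joint passes its speed limit or range.

## Working session

There is one attempt and no reset: what is moved stays moved. The work goes in short steps, Python scripts to look and compute and a tool call to move; the robot and the scene stay as the last step left them, time stands still between calls to the robot, and variables do not carry over. Pictures are saved under pics/ and viewed, at most 10 in all, crops included, and the job is handed in when it is done.

Besides the shell and the picture viewer there is one more tool, called after ">>>" as a command line: name --argument value ..., lists and objects as JSON in quotes. jog_arm: Moves the arm, as the interface text tells. Its arguments: {"type":"object","properties":{"series":{"type":"array"},"hand":{"type":"number"}},"required":["series"]}

```bash
mkdir -p pics; python3 - <<'E'
from station import bot
import cv2,numpy as np
for n in("scene","side"):
    im=bot.get_image(n); cv2.imwrite(f"pics/{n}0.png",im[:,:,::-1])
    c=bot.camera_model(n); print(n,c)
s=bot.sense();print(s['clock'],s['ee_pos'],s['ee_rot'],s['width'],s['force'])
E
```

```text
scene {'intrinsics': array([[491.06119629,   0.        , 320.94387599],
       [  0.        , 491.06119629, 238.40454039],
       [  0.        ,   0.        ,   1.        ]]), 'xyz': array([ 0.00446883, -0.4794126 ,  0.54248822]), 'rotation': array([-2.15239578e+00,  4.49872360e-04, -8.42558023e-01])}
side {'intrinsics': array([[602.155982  ,   0.        , 321.95300864],
       [  0.        , 602.155982  , 234.72032759],
       [  0.        ,   0.        ,   1.        ]]), 'xyz': array([ 0.39033139, -0.80107228,  0.519366  ]), 'rotation': array([-2.09297284e+00, -1.99864593e-03, -1.90609476e-01])}
0.1 [ 0.23240021 -0.63314666  0.23042279] [-3.13992225e+00  1.29651416e-04  3.51855322e-01] 0.08533026134183513 [ 0.24786878 -0.52092538 -0.3498317 ]
```

View pics/scene0.png

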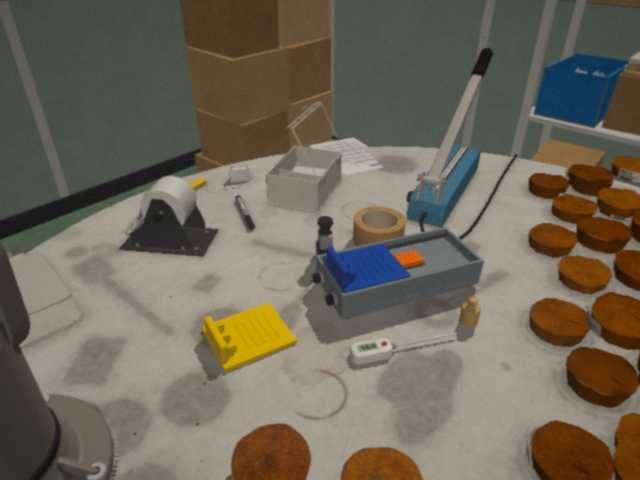

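View pics/side0.png

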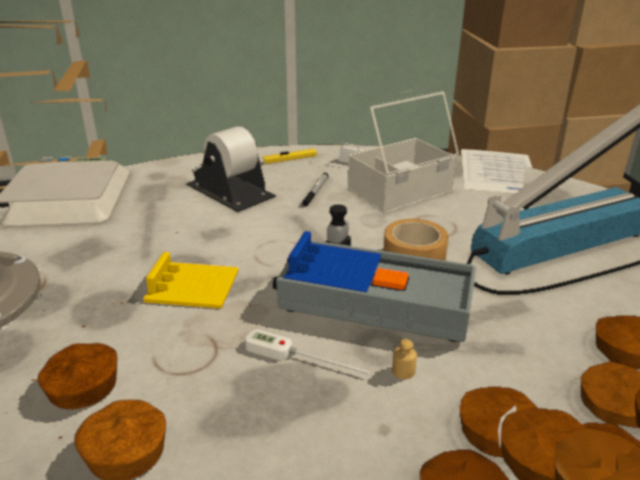

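The scene picture shows the blue cover at about (365,268), the orange tab at (408,260) and the far box end at (480,265). In the side picture the cover is at (335,265) and the tab at (390,278). The yellow plate is a decoy. I'll enlarge both for corner readings.

```bash
python3 - <<'E'
import cv2
for n,(x,y) in {"scene":(300,205),"side":(265,205)}.items():
    im=cv2.imread(f"pics/{n}0.png")[y:y+140,x:x+220]
    im=cv2.resize(im,None,fx=3.6,fy=3.6,interpolation=cv2.INTER_CUBIC)
    for k in range(0,220,20):
        cv2.putText(im,str(x+k),(int(k*3.6),10),0,.35,(0,0,255),1); cv2.line(im,(int(k*3.6),12),(int(k*3.6),18),(0,0,255),1)
    for k in range(0,140,20):
        cv2.putText(im,str(y+k),(0,int(k*3.6)+4),0,.35,(0,0,255),1); 
    cv2.imwrite(f"pics/{n}c.png",im)
E
```

```text
(no output)
```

View pics/scenec.png

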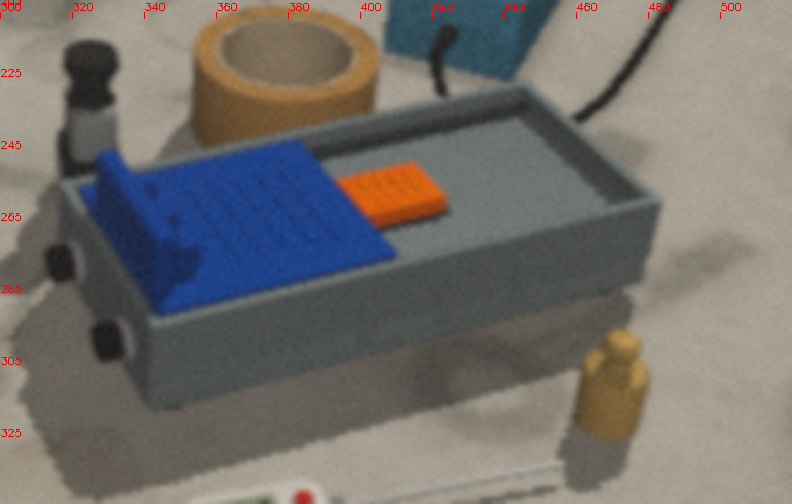

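View pics/sidec.png

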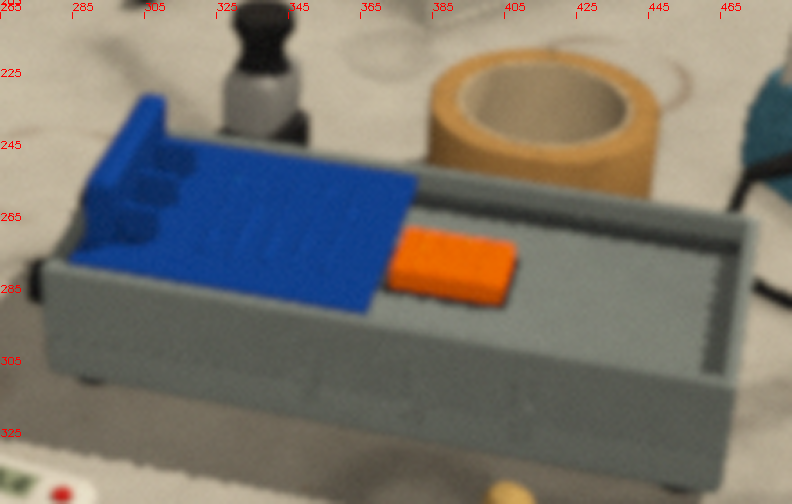

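```bash
cat > geo.py <<'E'
import numpy as np
from scipy.spatial.transform import Rotation as R
from scipy.optimize import least_squares
def proj(c,P):
    q=(np.asarray(P)-c['xyz'])@R.from_euler('xyz',c['rotation']).as_matrix()
    q=q@c['intrinsics'].T; return q[...,:2]/q[...,2:]
E
python3 - <<'E'
from geo import *
from station import bot
obs={"scene":{"off":(300,205),"RR":(152,322),"RL":(62,183),"FL":(527,86),"FR":(660,203),"cFL":(300,142),"cFR":(397,255),"tFL":(416,163),"tFR":(446,200)},
"side":{"off":(265,205),"RR":(45,262),"FR":(735,385),"FL":(755,215),"cFL":(417,177),"cFR":(366,312),"tFL":(516,242)}}
m={"RR":(-66,-58,57),"RL":(-66,58,57),"FL":(194,58,57),"FR":(194,-58,57),"cFL":(58,50,57),"cFR":(58,-50,57),"tFL":(104,16,55),"tFR":(104,-16,55)}
cams={n:bot.camera_model(n) for n in obs}
px={n:{k:np.array(v)/3.6+o["off"] for k,v in o.items() if k!="off"} for n,o in obs.items()}
for k in m:
    if k in px["scene"] and k in px["side"]:
        s=least_squares(lambda p:np.concatenate([proj(cams[n],p)-px[n][k] for n in px]),[.6,-.3,.05]); print(k,s.x.round(4),s.fun.round(1))
def f(p):
    M=R.from_euler('z',p[3]).as_matrix()
    return np.concatenate([proj(cams[n],M@(np.array(m[k])/1000)+p[:3])-px[n][k] for n in px for k in px[n]])
s=least_squares(f,[.5,-.3,0,0],loss='soft_l1');p=s.x;print("box",p.round(4));print(f(p).reshape(-1,2).round(1).tolist())
M=R.from_euler('z',p[3]).as_matrix()
for q in[(82,0,55),(-56,0,71)]:print((M@(np.array(q)/1000)+p[:3]).round(4))
b=bot.sense();print(b['ee_pos'],b['ee_rot'])
E
```

```text
RR [ 0.4614 -0.1154  0.0559] [-0. -0. -0.  0.]
FL [ 0.7396 -0.137   0.0559] [-0.1 -1.3 -0.3  0.9]
FR [ 0.6899 -0.236   0.0543] [-0.  -0.7 -0.2  0.5]
cFL [ 0.6182 -0.0804  0.0543] [-0.  -0.2 -0.1  0.2]
cFR [ 0.5747 -0.1654  0.0524] [-0.  -0.1 -0.   0. ]
tFL [ 0.6437 -0.1314  0.0524] [-0.  -0.4 -0.1  0.3]
box [ 0.5453 -0.0953 -0.0035 -0.4832]
[[-0.4, 1.8], [-1.3, -0.4], [-0.4, -1.7], [0.4, -0.2], [-0.6, -0.8], [0.2, 0.0], [-0.7, -0.7], [0.4, -1.0], [-1.0, 1.8], [0.2, 1.3], [1.6, 0.9], [0.6, -0.3], [-0.7, -0.1], [0.2, 0.0]]
[ 0.6179 -0.1334  0.0515]
[ 0.4957 -0.0693  0.0675]
[ 0.23240021 -0.63314666  0.23042279] [-3.13992225e+00  1.29651416e-04  3.51855322e-01]
```

The fit residuals are about 1–2 px and heights agree to within 3 mm. Next is a helper that gives moves in tool axes.

```bash
cat > go.py <<'E'
from geo import *
from station import bot
import sys
BOX=np.array([.5453,-.0953,0]);YAW=-.4832
def box2w(q): return R.from_euler('z',YAW).apply(np.array(q)/1000)+BOX
def goto(q,yaw=YAW):
    s=bot.sense();T=R.from_euler('xyz',s['ee_rot'])
    d=T.inv().apply(box2w(q)-s['ee_pos']);r=(T.inv()*R.from_euler('xyz',[np.pi,0,yaw])).as_rotvec()
    print("clock",round(s['clock'],2),"tcp in box mm",(R.from_euler('z',YAW).inv().apply(s['ee_pos']-BOX)*1000).round(1),"travel",d.round(4),"rot",r.round(4),"F",s['force'].round(1))
if __name__=="__main__":goto([float(a) for a in sys.argv[1:4]])
E
python3 go.py 84 0 180
```

```text
clock 0.1 tcp in box mm [ -27.2 -621.6  230.4] travel [ 0.5355 -0.3347  0.0509] rot [-1.500e-03  8.000e-04  8.351e-01] F [ 0.2 -0.5 -0.3]
```

>>> jog_arm --series '[{"travel": [0.536,-0.335,0.05],"delta_rot": [-0.0015,0.001,0.835]},{"travel": [0.536,-0.335,0.05],"delta_rot": [-0.0015,0.001,0.835]},{"travel": [0.536,-0.335,0.05],"delta_rot": [-0.0015,0.001,0.835]},{"travel": [0.536,-0.335,0.05],"delta_rot": [-0.0015,0.001,0.835]},{"travel": [0.536,-0.335,0.05],"delta_rot": [-0.0015,0.001,0.835]},{"travel": [0.536,-0.335,0.05],"delta_rot": [-0.0015,0.001,0.835]},{"travel": [0.536,-0.335,0.05],"delta_rot": [-0.0015,0.001,0.835]},{"travel": [0.536,-0.335,0.05],"delta_rot": [-0.0015,0.001,0.835]},{"travel": [0.536,-0.335,0.05],"delta_rot": [-0.0015,0.001,0.835]},{"travel": [0.536,-0.335,0.05],"delta_rot": [-0.0015,0.001,0.835]}]' --hand 0

```text
clock: 0.93
ee_pos: [0.4853, -0.3075, 0.1985]
ee_rot: [3.141, -0.001, -0.483]
force: [-0.8, -0.1, 0.2]
width: -0.0001
grip_force: 0.0
```

```bash
python3 go.py 84 0 180
```

```text
clock 0.93 tcp in box mm [  45.4 -215.8  198.5] travel [ 0.0385 -0.2158  0.0183] rot [ 0.001  -0.0011 -0.    ] F [-0.8 -0.1  0.2]
```

>>> jog_arm --series '[{"travel": [0.035,-0.205,0.018],"delta_rot": [0,0,0]},{"travel": [0.035,-0.205,0.018],"delta_rot": [0,0,0]},{"travel": [0.035,-0.205,0.018],"delta_rot": [0,0,0]},{"travel": [0.035,-0.205,0.018],"delta_rot": [0,0,0]},{"travel": [0.035,-0.205,0.018],"delta_rot": [0,0,0]},{"travel": [0.035,-0.205,0.018],"delta_rot": [0,0,0]},{"travel": [0.035,-0.205,0.018],"delta_rot": [0,0,0]},{"travel": [0.035,-0.205,0.018],"delta_rot": [0,0,0]}]'

```text
clock: 1.6
ee_pos: [0.6103, -0.1445, 0.1801]
ee_rot: [3.14, -0.0, -0.483]
force: [-0.3, 0.3, -0.0]
width: 0.0003
grip_force: 0.0
```

```bash
python3 go.py 84 0 80;python3 - <<'E'
from geo import *
from station import bot
import cv2
s=bot.sense();im=bot.get_image("wrist");c=bot.camera_model("wrist");cv2.imwrite("pics/w1.png",im[:,:,::-1])
print(c);np.savez("w1.npz",p=s['ee_pos'],r=s['ee_rot'])
E
```

```text
clock 1.6 tcp in box mm [ 80.4 -13.4 180.1] travel [ 0.0035 -0.0136  0.1001] rot [ 0.002  -0.0005  0.0003] F [-0.3  0.3 -0. ]
{'intrinsics': array([[349.45402954,   0.        , 313.15433998],
       [  0.        , 349.45402954, 245.46569369],
       [  0.        ,   0.        ,   1.        ]]), 'mount': array([[ 5.44650207e-04, -9.51192312e-01, -3.08598263e-01,
         7.93766256e-02],
       [ 9.99999681e-01,  6.98494618e-04, -3.88053635e-04,
         1.05543298e-03],
       [ 5.84667861e-04, -3.08597954e-01,  9.51192389e-01,
        -1.44127677e-01],
       [ 0.00000000e+00,  0.00000000e+00,  0.00000000e+00,
         1.00000000e+00]])}
```

View pics/w1.png

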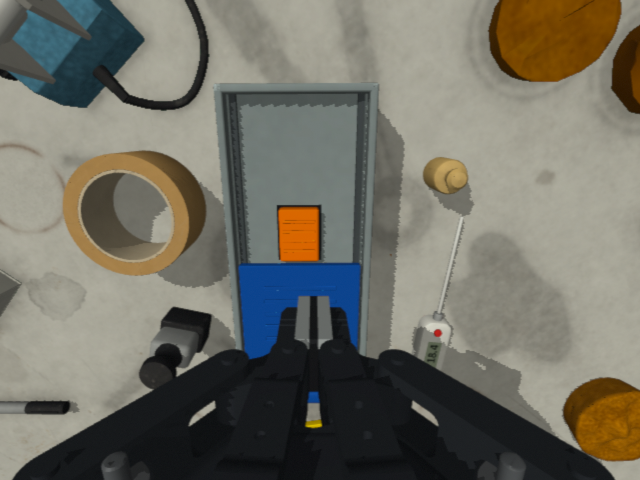

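The wrist picture shows the tab from (278,207) to (321,262), the box's far corners at (216,84) and (378,83), and the cover's front edge from (240,264) to (361,264).

```bash
python3 - <<'E'
from go import *
d=np.load("w1.npz");c=bot.camera_model("wrist");m=c['mount'];T=R.from_euler('xyz',d['r'])
px={(194,58,57):(216,84),(194,-58,57):(378,83),(104,16,55):(278,207),(104,-16,55):(319.5,206),(60,-16,55):(321,262),(58,50,57):(240,264),(58,-50,57):(361,264)}
def world(uv,z):
    v=T.apply(m[:3,:3]@np.linalg.solve(c['intrinsics'],[*uv,1]));o=d['p']+T.apply(m[:3,3]);return o+v*(z-o[2])/v[2]
W=np.array([world(uv,k[2]/1000) for k,uv in px.items()]);K=np.array(list(px))/1000
f=lambda p:(R.from_euler('z',p[2]).apply(K)[:,:2]+p[:2]-W[:,:2]).ravel()
s=least_squares(f,[.545,-.095,-.48]);print(s.x.round(4),(1000*s.fun.reshape(-1,2)).round(1).tolist())
E
```

```text
[ 0.5424 -0.099  -0.4759] [[1.5, 0.8], [0.3, -1.7], [-1.3, -0.2], [-1.6, 0.5], [1.3, 0.3], [-0.1, 0.7], [0.0, -0.5]]
```

```bash
sed -i 's/BOX=.*/BOX=np.array([.5428,-.0985,0]);YAW=-.477/' go.py; python3 go.py 84 0 63
```

```text
clock 1.65 tcp in box mm [ 81.3 -11.1 180.3] travel [ 0.0025 -0.0113  0.1173] rot [ 0.0022 -0.0008 -0.0078] F [-0.5 -1.3  0.2]
```

>>> jog_arm --series '[{"travel": [0.002,-0.011,0.04],"delta_rot": [0.002,0,-0.008]},{"travel": [0.002,-0.011,0.08],"delta_rot": [0.002,0,-0.008]},{"travel": [0.002,-0.011,0.105],"delta_rot": [0.002,0,-0.008]},{"travel": [0.002,-0.011,0.117],"delta_rot": [0.002,0,-0.008]},{"travel": [0.002,-0.011,0.117],"delta_rot": [0.002,0,-0.008]},{"travel": [0.002,-0.011,0.117],"delta_rot": [0.002,0,-0.008]},{"travel": [0.002,-0.011,0.117],"delta_rot": [0.002,0,-0.008]}]'

```text
clock: 2.23
ee_pos: [0.6192, -0.1367, 0.0658]
ee_rot: [-3.14, -0.005, -0.477]
force: [-0.5, -0.1, -0.3]
width: -0.0001
grip_force: 0.0
```

```bash
python3 go.py 84 0 45
```

```text
clock 2.23 tcp in box mm [85.4  1.1 65.8] travel [-0.0015  0.0012  0.0208] rot [-0.0019 -0.0048  0.0005] F [-0.5 -0.1 -0.3]
```

>>> jog_arm --series '[{"travel": [-0.001,0.001,0.005],"delta_rot": [0,-0.005,0]},{"travel": [-0.001,0.001,0.01],"delta_rot": [0,-0.005,0]},{"travel": [-0.001,0.001,0.013],"delta_rot": [0,-0.005,0]},{"travel": [-0.001,0.001,0.016],"delta_rot": [0,-0.005,0]},{"travel": [-0.001,0.001,0.018],"delta_rot": [0,-0.005,0]},{"travel": [-0.001,0.001,0.02],"delta_rot": [0,-0.005,0]},{"travel": [-0.001,0.001,0.02],"delta_rot": [0,-0.005,0]},{"travel": [-0.001,0.001,0.02],"delta_rot": [0,-0.005,0]}]'

```text
clock: 2.9
ee_pos: [0.6175, -0.1365, 0.0452]
ee_rot: [-3.14, 0.001, -0.475]
force: [-2.0, -0.9, 11.6]
width: 0.0002
grip_force: 5.9
```

```bash
python3 go.py 84 0 45
```

```text
clock 2.9 tcp in box mm [83.8  0.5 45.2] travel [0.0002 0.0005 0.0002] rot [-0.0013  0.0014  0.0015] F [-2.  -0.9 11.6]
```

>>> jog_arm --series '[{"travel": [0,0,0.001],"delta_rot": [0,0,0]},{"travel": [0,0,0.002],"delta_rot": [0,0,0]},{"travel": [0,0,0.002],"delta_rot": [0,0,0]}]'

```text
clock: 3.15
ee_pos: [0.6176, -0.1365, 0.0451]
ee_rot: [-3.14, 0.001, -0.476]
force: [-6.9, -0.2, 28.0]
width: 0.0001
grip_force: 13.9
```

>>> jog_arm --series '[{"travel": [0,0,-0.03],"delta_rot": [0,0,0]},{"travel": [0,0,-0.07],"delta_rot": [0,0,0]},{"travel": [-0.02,0,-0.085],"delta_rot": [0,0,0]},{"travel": [-0.06,0,-0.085],"delta_rot": [0,0,0]},{"travel": [-0.1,0,-0.085],"delta_rot": [0,0,0]},{"travel": [-0.14,0,-0.085],"delta_rot": [0,0,0]},{"travel": [-0.174,0,-0.085],"delta_rot": [0,0,0]},{"travel": [-0.174,0,-0.085],"delta_rot": [0,0,0]},{"travel": [-0.174,0,-0.085],"delta_rot": [0,0,0]}]'

```text
clock: 3.9
ee_pos: [0.4599, -0.0556, 0.127]
ee_rot: [-3.141, 0.005, -0.473]
force: [1.3, -0.1, -0.7]
width: 0.0002
grip_force: 0.0
```

```bash
python3 go.py -90 0 63;python3 - <<'E'
from station import bot
import cv2
w=bot.get_image("wrist");s=bot.get_image("side")[200:350,260:485]
cv2.imwrite("pics/w2.png",cv2.hconcat([cv2.resize(w,(400,300)),cv2.resize(s,(400,300))])[:,:,::-1])
E
```

```text
clock 3.9 tcp in box mm [-9.34e+01  1.00e-01  1.27e+02] travel [0.0037 0.0001 0.064 ] rot [-0.0003  0.0055  0.0039] F [ 1.3 -0.1 -0.7]
```

View pics/w2.png

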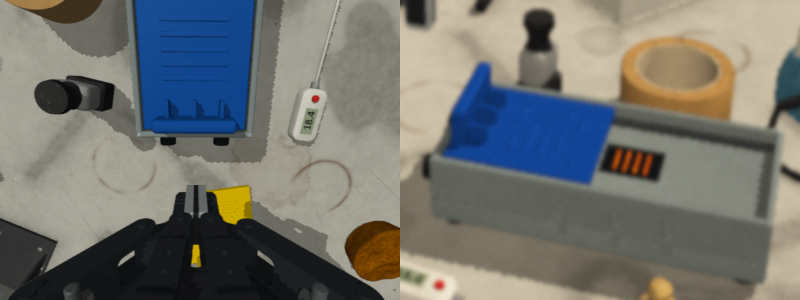

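The tab is flush: the side picture shows only its ribs, in the dark slot at about (632,162). The cover is still seated, and the fingers are behind the rib and clear of it.

>>> jog_arm --series '[{"travel": [0.002,0,0.03],"delta_rot": [0,0.004,0.002]},{"travel": [0.002,0,0.055],"delta_rot": [0,0.004,0.002]},{"travel": [0.002,0,0.063],"delta_rot": [0,0.004,0.002]},{"travel": [0.002,0,0.063],"delta_rot": [0,0.004,0.002]},{"travel": [0.002,0,0.063],"delta_rot": [0,0.004,0.002]},{"travel": [0.002,0,0.063],"delta_rot": [0,0.004,0.002]}]'

```text
clock: 4.5
ee_pos: [0.4648, -0.0576, 0.0651]
ee_rot: [-3.14, -0.002, -0.478]
force: [0.7, 0.0, 1.1]
width: 0.0002
grip_force: 0.0
```

```bash
python3 go.py 50 0 64
```

```text
clock 4.5 tcp in box mm [-88.1   0.6  65.1] travel [0.1381 0.0005 0.0014] rot [-0.0017 -0.0019 -0.0007] F [0.7 0.  1.1]
```

>>> jog_arm --series '[{"travel": [0.008,0,0.001],"delta_rot": [0,0,0]},{"travel": [0.014,0,0.001],"delta_rot": [0,0,0]},{"travel": [0.019,0,0.001],"delta_rot": [0,0,0]},{"travel": [0.024,0,0.001],"delta_rot": [0,0,0]},{"travel": [0.029,0,0.001],"delta_rot": [0,0,0]},{"travel": [0.034,0,0.001],"delta_rot": [0,0,0]},{"travel": [0.04,0,0.001],"delta_rot": [0,0,0]},{"travel": [0.046,0,0.001],"delta_rot": [0,0,0]},{"travel": [0.052,0,0.001],"delta_rot": [0,0,0]},{"travel": [0.058,0,0.001],"delta_rot": [0,0,0]}]'

```text
clock: 5.33
ee_pos: [0.5157, -0.0843, 0.0633]
ee_rot: [-3.141, -0.0, -0.477]
force: [-1.9, -0.4, 0.5]
width: -0.0
grip_force: 0.7
```

```bash
python3 go.py 50 0 64;python3 - <<'E'
from station import bot
import cv2
w=bot.get_image("wrist");s=bot.get_image("side")[200:350,260:485]
cv2.imwrite("pics/w3.png",cv2.hconcat([cv2.resize(w,(400,300)),cv2.resize(s,(400,300))])[:,:,::-1])
E
```

```text
clock 5.33 tcp in box mm [-30.6   0.2  63.3] travel [ 0.0806  0.0002 -0.0007] rot [-0.001  -0.0004 -0.0002] F [-1.9 -0.4  0.5]
```

View pics/w3.png

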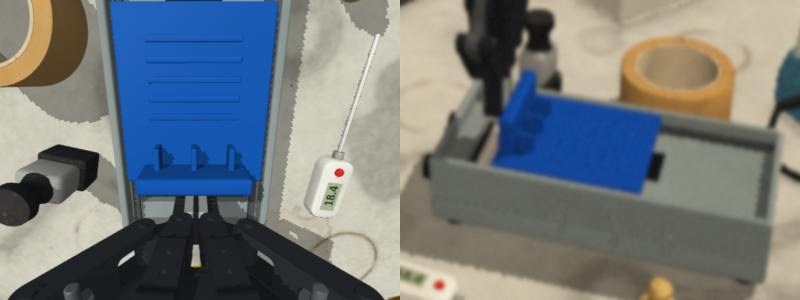

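The cover slides straight and flat over the tab, with the rib at (195,180) centred on the fingers. I'll keep pushing.

>>> jog_arm --series '[{"travel": [0.008,0,0],"delta_rot": [0,0,0]},{"travel": [0.016,0,0],"delta_rot": [0,0,0]},{"travel": [0.024,0,0],"delta_rot": [0,0,0]},{"travel": [0.032,0,0],"delta_rot": [0,0,0]},{"travel": [0.04,0,0],"delta_rot": [0,0,0]},{"travel": [0.048,0,0],"delta_rot": [0,0,0]},{"travel": [0.056,0,0],"delta_rot": [0,0,0]},{"travel": [0.064,0,0],"delta_rot": [0,0,0]},{"travel": [0.072,0,0],"delta_rot": [0,0,0]},{"travel": [0.08,0,0],"delta_rot": [0,0,0]}]'

```text
clock: 6.27
ee_pos: [0.5869, -0.1211, 0.0633]
ee_rot: [-3.141, -0.0, -0.477]
force: [-1.8, 1.1, 0.6]
width: 0.0001
grip_force: 0.7
```

>>> jog_arm --series '[{"travel": [0,0,0],"delta_rot": [0,0,0]},{"travel": [0,0,0],"delta_rot": [0,0,0]},{"travel": [-0.01,0,0],"delta_rot": [0,0,0]},{"travel": [-0.02,0,0],"delta_rot": [0,0,0]},{"travel": [-0.03,0,0],"delta_rot": [0,0,0]},{"travel": [-0.03,0,-0.03],"delta_rot": [0,0,0]},{"travel": [-0.03,0,-0.07],"delta_rot": [0,0,0]},{"travel": [-0.03,0,-0.1],"delta_rot": [0,0,0]},{"travel": [-0.03,0,-0.1],"delta_rot": [0,0,0]},{"travel": [-0.03,0,-0.1],"delta_rot": [0,0,0]}]'

```text
clock: 7.1
ee_pos: [0.5598, -0.1065, 0.1654]
ee_rot: [-3.139, -0.004, -0.477]
force: [-0.9, 0.3, -0.7]
width: -0.0001
grip_force: 0.0
```

```bash
python3 go.py 50 0 64;python3 - <<'E'
from station import bot
import cv2
w=bot.get_image("wrist");s=bot.get_image("side")[200:350,260:485]
cv2.imwrite("pics/w4.png",cv2.hconcat([cv2.resize(w,(400,300)),cv2.resize(s,(400,300))])[:,:,::-1])
E
```

```text
clock 7.1 tcp in box mm [ 18.8   0.7 165.4] travel [0.0308 0.0009 0.1015] rot [-0.0026 -0.0042  0.0003] F [-0.9  0.3 -0.7]
```

View pics/w4.png

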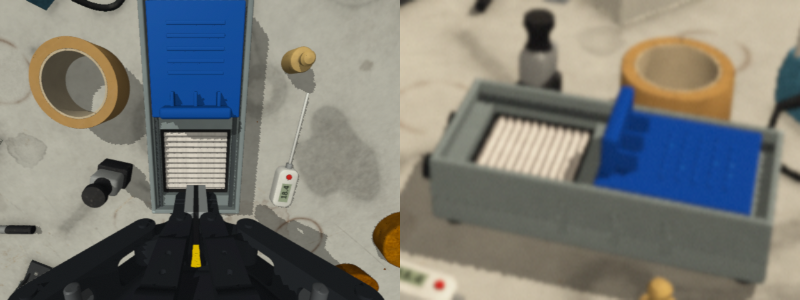

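The filter at (195,160) is fully uncovered, and the cover lies flat on the ledge with the gripper clear of it. I'm handing in the job.

```bash
python3 -c "
from station import bot
print(bot.close_job())"
```

```text
the job is handed in; nothing more can be done
None
```

The job is handed in at about 7 s of the 42 s allowed: the tab is pressed in, the cover was pushed an estimated 112–117 mm and lies flat on the ledge with the filter fully uncovered, and the gripper is clear of everything; no verdict was returned.

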